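Shut and put away the jig-head box on the fly-tying bench

ROBOT

A 7-joint arm with a two-finger parallel gripper is mounted at the origin on the work surface. World frame = base frame: x ahead of the robot, y to its left, z up, the work surface at z = 0. Lengths are in m, angles in rad, forces in N, time in s.
With the tool pointing down it reaches from about 0.35 to 0.9 m from the base axis. Payload 8.1 kg.
Tool frame: the origin (TCP) lies midway between the tips of the shut fingers; the grasp point (between the pads) lies 19 mm behind it (bot.grasp_offset is the x of the grasp point in the tool frame, in m); x points along the fingers, y is the direction in which the jaws open and shut, and the axes are right-handed (so a half turn about x gives the same grasp; the last joint's range is limited). The gripper opens to 85 mm and grips with 20 to 120 N. Pads are 22 mm wide; open, the fingers measure 114 mm over their backs; the gripper's body (76 mm by 85 mm) begins 54 mm behind the grasp point. The pads swing forward as they close: fully open they stand 13 mm farther back than shut.
Start: joints at [-1.307, 0.434, 0.025, 1.573, -0.012, 1.134, -0.075], TCP at [0.224, 0.583, 0.231] pointing down, gripper open.
Joint ranges: [-2.62, 2.62], [-0.44, 2.09], [-1.27, 1.32], [0.08, 2.57], [-1.32, 4.46], [0.12, 2], [-2.74, 2.74]. Speed limits (rad/s): [2.22, 2.22, 3.01, 3.01, 3.14, 3.14, 3.14].

INTERFACE

Orientations are given as a unit quaternion [x, y, z, w].
In Python, from plant import bot, grab_frame gives the robot as it stands.
- The arm moves only by the shell command python3 -m handwheel 'ROWS' [FORCE]. ROWS is JSON, a list of rows, each a list of 5 numbers: the shift along the tool's x, y, z in cm, then the turn about the tool's x in degrees, then the opening, from -1 (shut) to 1 (fully open), so that 0 is half open. In form: [[tx, ty, tz, yaw, gripper], ...]. A call has exactly 5 rows; each row is the pose to reach, as a shift and turn from the pose commanded when the call began, along the tool's axes at that moment; what a row does not reach only later rows make up. A row lasts 1/12 s, in which the tool goes at most 41.7 mm and 7.16 degrees, less where a joint would pass 70% of its speed; a pose out of reach is approached as far as the arm can. A call with a gripper value outside its range is refused whole. The fingers move at their own pace and stop on an object; FORCE is the grip in N (left out, the last holds). Time passes only in rows, so rows that repeat a pose let the fingers close, or fill a call up. It gives the time, the measured TCP pose, the force and the opening at its end, in the units of the state.
- bot.get_obs(): the state, without advancing time (a new reading comes with each control period).
- grab_frame(name): name is "scene" or "side" or "wrist"; returns a dict with "image" (420x560x3 uint8, red, green, blue), "vertical_fov" (degrees; the focal length in pixels is half the picture's height over the tangent of half this angle, whatever the lens; pixels are square), "cx", "cy" (the principal point, pixels), "R" (3x3) and "t" (3): a world point X has camera coordinates R X + t. Camera axes: x right, y down, z forward; pixel columns grow to the right and rows downward; lengths in m; the calibration is good to about 2 mm. A picture is of the moment at which its call begins. There is no depth.
- bot.job_done(): hands the job in, once; it reports no verdict.
The state is a dict: "time_s": time; "joints": joint angles; "joint_vel": joint speeds; "joint_torque": joint torques, N m; "position": TCP position; "orientation": TCP orientation; "contact_force": force on the tool from outside, world axes, zero at the start; "torque": the same for the moment, N m; "opening": finger opening in m.
Only numpy, scipy, OpenCV 4.12 (cv2) and the standard library are available. Lean on these libraries where they do the work, as an engineer would, in place of code of your own. Each camera call takes 0.05 s, during which the arm holds its last target. There are 200 camera calls.

TASK

Put the open jig-head box away: swing its clear lid over and shut it fully, fold the catch on the lid's front edge down flat against the front of the box only once the lid is shut, and push the box back along the bench until its long back side sits flat against the front edge of the vise's steel base. The clear plastic is brittle, so push it gently the whole time (it cracks at 15 newtons) and do not tip the box. Leave the spools, the bottle and the scissors where they are.

Things in the scene. Friction and masses are not known exactly. Their poses are not given: they have to be found in the camera images.
- box: Clear tray of lead jig heads, loose, 0.25 to 0.4 kg; 96 (its x) by 190 (its y) by 30 mm high, 1.5 mm rim flange; with lid shut 38 mm. Origin: centre of its underside; x from its long front side (catch side, towards the robot) to its back (hinge) side, z up. Too wide to grasp; slides at 2 to 6 N. Tray, lid and catch are brittle: they crack if the robot presses on them with over 15 N.
- lid (a joint): Lid hinge angle, rad: 0 = shut on the rim, 1.57 = upright, 1.95 = leaning back at its stop. Hinge line along the box's y at the top of its back wall (box x = +48, z = 30 mm). Clear cover 96 mm from hinge to front edge, 190 mm wide, 8 mm deep, 35 g. It stays wherever it is left; about 0.5 N at the front edge moves it.
- lid_edge (a point): Middle of the lid's front edge, on its outer (upper) face: 96 mm from the hinge line, 8 mm off the lid's underside.
- catch (a joint): Catch angle, rad: 0 = straight out from the lid's front edge (level when shut), 1.57 = home, flat against the box's front wall. Plate 44 mm wide, 15 long, 3 thick, in the middle of the edge; hinge line 4 mm before the edge, 31 mm above the bench when the lid is shut. Stays where left; 1 N at its tip folds it. Keep it up (under 0.8) until the lid is shut: folded early it fouls the rim.
- catch_tip (a point): Middle of the free edge of the catch, 15 mm from the catch's hinge line.
- vise: Fixed fly-tying vise. Steel base slab 100 (its x) by 200 (its y) by 22 mm high; origin at the centre of its underside, x away from the robot; its front edge is the long side at x = -50 mm. A 13 mm post 28 mm behind the slab's centre carries the vise head, 160 to 225 mm above the bench, over y = -75 to +130 mm.
- back_left (a point): Bottom corner of the box at the left end (+y) of its long back side: box x = +48, y = +95, z = 0 mm.
- back_right (a point): Bottom corner of the box at the right end (-y) of its long back side: box x = +48, y = -95, z = 0 mm.
- spool_a: Bystander: thread spool, 27 mm diameter, 32 mm high, standing; origin at the centre of its underside.
- spool_b: Bystander: thread spool, 27 mm diameter, 32 mm high, standing; origin at the centre of its underside.
- cement: Bystander: small glass bottle of head cement, 32 mm diameter, 58 mm high, standing; origin at the centre of its underside.
- scissors: Bystander: scissors with orange handles lying flat, about 195 mm long and 80 mm wide, 11 mm high; origin at the pivot, x towards the blade tips.
There are look-alikes about, which are no part of the job. What is meant by the box is not orange or purple, and is the smaller of those in its own colour.

How it is judged:
On the way:
1. the lid is shut with the catch still up (value of joint lid below 0.05 rad and value of joint catch below 0.8 rad), for 0.1 s.
At the end, for the whole second after the job is handed in: Lid within 0.05 rad of shut, catch folded to 1.4 rad or more, box lying flat and still with both bottom back corners within 7 mm of the front edge line of the vise base, its middle within 110 mm of the base's middle along that edge (value of joint lid below 0.05 rad and value of joint catch above 1.4 rad and x of each of back_left, back_right in the frame of vise above -0.057 m and x of box in the frame of vise below -0.08 m and y of box in the frame of vise between -0.11 and 0.11 m and angle between box's own z axis and vertical below 0.05 rad and linear speed of box below 0.01 m/s); the robot touches nothing.
It fails at once if the box, its lid or its catch is pressed by the robot with more than 15 N (contact force between any of the fingers, the arm and box above 15 N).
It fails at once if the box is tipped by more than about 11 degrees (angle between box's own z axis and vertical above 0.2 rad).
It fails at once if a spool, the bottle or the scissors is moved by more than 20 mm (distance of any of spool_a, spool_b, cement, scissors from where it was at the start of the episode above 0.02 m).
It fails at once if a spool or the bottle is knocked over (angle between any of spool_a, spool_b, cement's own z axis and vertical above 0.5 rad).
It also fails if it takes over 64 s, if anything falls off the work surface, if the arm or the gripper's body presses on something with over 40 N, if the wrist force passes 120 N, or if a joint passes its speed limit or range.

## Working session

There is one attempt and no reset: what is moved stays moved. The work goes in short steps, Python scripts to look and compute and a shell command to move; the robot and the scene stay as the last step left them, time stands still between calls to the robot, and variables do not carry over. Pictures are saved under pics/ and viewed, about 8 in all and at most 12, crops included, and the job is handed in when it is done.

```bash
ls; mkdir -p pics; cat > h.py <<'E'
import numpy as np,cv2
from plant import bot,grab_frame
def K(f):
    F=f["image"].shape[0]/2/np.tan(np.radians(f["vertical_fov"])/2); return F,f["cx"],f["cy"]
def ray(f,u,v):
    F,cx,cy=K(f);R=np.array(f["R"]);t=np.array(f["t"])
    d=R.T@np.array([(u-cx)/F,(v-cy)/F,1]);return -R.T@t,d
def onz(f,u,v,z):
    o,d=ray(f,u,v);return o+d*(z-o[2])/d[2]
def proj(f,X):
    F,cx,cy=K(f);c=np.array(f["R"])@np.array(X)+np.array(f["t"]);return c[0]/c[2]*F+cx,c[1]/c[2]*F+cy
def save(f,n): cv2.imwrite(n,f["image"][:,:,::-1])
E
python3 - <<'E'
from h import *
import pickle
o=bot.get_obs();print(o)
fs={}
for n in("scene","side"):
    f=grab_frame(n);fs[n]=f;save(f,f"pics/{n}0.png");print(n,f["vertical_fov"],f["cx"],f["cy"],-np.array(f["R"]).T@f["t"])
pickle.dump(fs,open("f0.pkl","wb"))
cv2.imwrite("pics/both0.png",np.vstack([fs[n]["image"][:,:,::-1] for n in fs])[:, :])
E
```

```text
pics
{'time_s': 0.0, 'joints': array([-1.30657694,  0.43522986,  0.02498909,  1.57409892, -0.01163724,
        1.13399972, -0.0750847 ]), 'joint_vel': array([-0.00201398,  0.00024304, -0.00127839,  0.00224209, -0.00033004,
        0.00043147, -0.00158533]), 'joint_torque': array([-4.79615010e-04, -6.70487738e+01,  1.02456942e+00, -3.16215670e+01,
        1.54408836e-02,  1.24584933e-02,  1.87922006e-05]), 'position': array([0.22402345, 0.58292698, 0.23052117]), 'orientation': array([ 0.12843489,  0.69530261, -0.12955278,  0.69517972]), 'contact_force': array([ 0.1280615 ,  0.44576699, -0.11240619]), 'torque': array([-0.03856745,  0.01880209, -0.01286404]), 'opening': 0.08502302097960282}
scene 46.556934878431825 276.40179179052143 217.27614529261984 [ 1.40692687 -0.04148999  0.67359041]
side 49.495121609356204 282.1874990149217 212.93684411839916 [ 0.20296579 -1.03756816  0.77895658]
```

View pics/scene0.png

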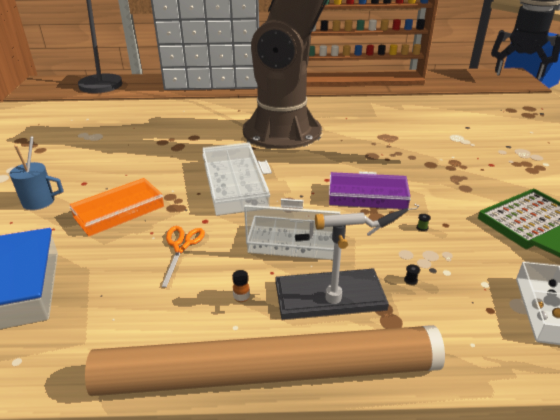

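View pics/side0.png

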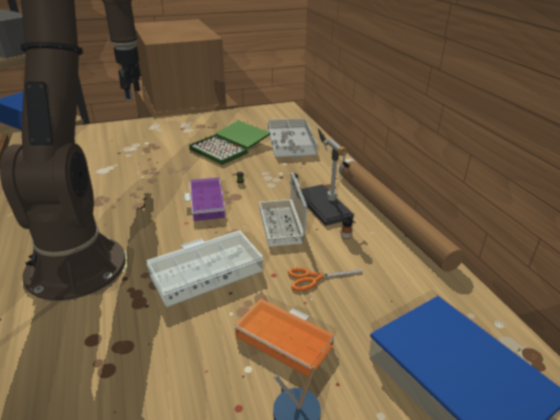

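Scene view: the clear-box candidates are an open one at (292,232), a larger shut one at (235,177), and one at (540,300), far left of the robot. The orange (118,205) and purple (369,190) boxes are out by colour. The vise base is at (331,292), spools at (424,222) and (412,273), bottle at (241,285), scissors at (180,250). I'll enlarge the open box in both views to confirm.

```bash
python3 - <<'E'
from h import *
import pickle
fs=pickle.load(open("f0.pkl","rb"))
a=fs["scene"]["image"][190:320,220:400,::-1]; b=fs["side"]["image"][165:260,240:370,::-1]
a=cv2.resize(a,None,fx=4.4,fy=4.4,interpolation=cv2.INTER_CUBIC); b=cv2.resize(b,None,fx=6,fy=6,interpolation=cv2.INTER_CUBIC)
cv2.imwrite("pics/ca.png",a);cv2.imwrite("pics/cb.png",b)
s=fs["scene"];d=fs["side"]
for n,f,p in(("sceneR",s,[(523,264),(519,303)]),("sideR",d,[(267,124),(308,121),(317,155),(277,160)]),("sideBig",d,[(148,267),(238,235),(264,262),(168,300)]),("sidesmall",d,[(261,203),(295,201),(303,241),(268,246)])):
    P=[onz(f,*q,.03)[:2] for q in p];print(n,np.round(P,3).tolist(),[round(float(np.linalg.norm(P[i]-P[i-1])),3) for i in range(len(P))])
E
```

```text
sceneR [[0.687, 0.459], [0.792, 0.406]] [0.117, 0.117]
sideR [[0.741, 0.695], [0.919, 0.673], [0.829, 0.358], [0.675, 0.364]] [0.337, 0.179, 0.328, 0.154]
sideBig [[0.179, -0.097], [0.427, -0.036], [0.461, -0.17], [0.211, -0.231]] [0.138, 0.256, 0.138, 0.257]
sidesmall [[0.536, 0.103], [0.64, 0.082], [0.589, -0.118], [0.491, -0.11]] [0.218, 0.106, 0.206, 0.098]
```

View pics/ca.png

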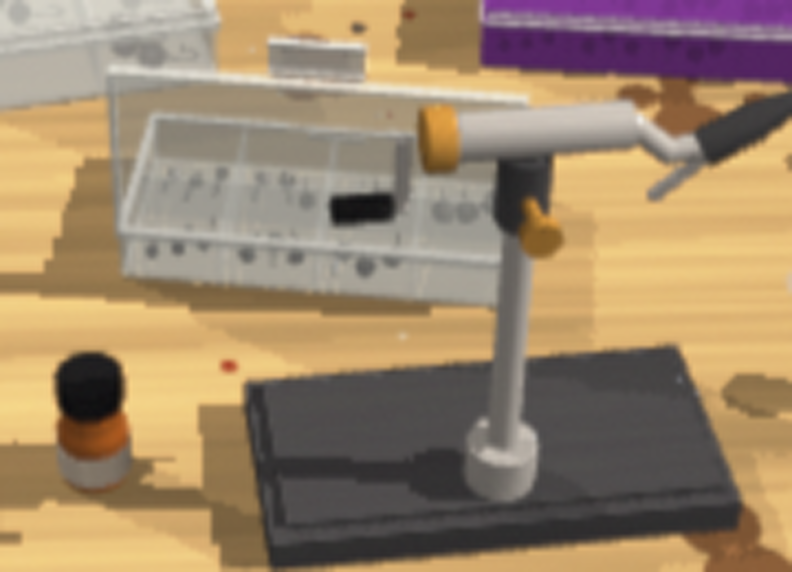

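View pics/cb.png

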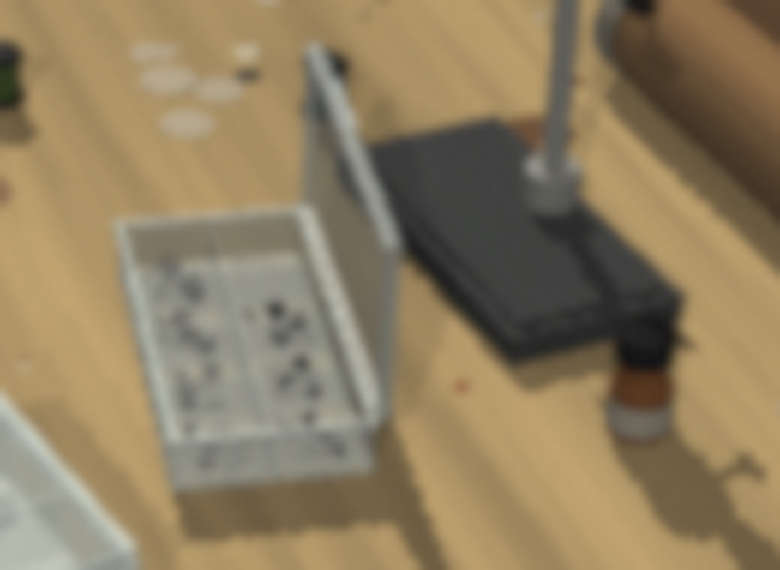

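Confirmed: the open clear box with the jig heads, at scene (292,232), is the smaller clear one (about 100 x 200 mm by the rays). Its catch sticks up past the lid edge at scene crop (317,60). Next I'll get its metric pose.

```bash
python3 - <<'E'
from h import *
import pickle
fs=pickle.load(open("f0.pkl","rb"));s=fs["scene"];d=fs["side"]
S=lambda x,y:(220+x/4.4,190+y/4.4); D=lambda x,y:(240+x/6,165+y/6)
def P(n,f,q,z): p=onz(f,*q,z);print(n,np.round(p,4));return p[:2]
def tri(a,b):
    o1,d1=ray(*a);o2,d2=ray(*b);m=np.linalg.lstsq(np.c_[d1,-d2],o2-o1,rcond=None)[0];p,q=o1+m[0]*d1,o2+m[1]*d2;return (p+q)/2,np.linalg.norm(p-q)
a=P("vise front -y",s,S(247,383),.022);b=P("vise front +y",s,S(678,347),.022);c=P("vise back -y",s,S(275,540),.022);e=P("vise back+y",s,S(740,500),.022)
print("len",np.linalg.norm(a-b),np.linalg.norm(c-e),np.linalg.norm(a-c),"ang",np.degrees(np.arctan2(*(b-a)[::1])))
ctr=(a+b+c+e)/4;print("vise ctr",ctr)
P("vise side -y front",d,D(515,350),.022);P("vise side +y front",d,D(370,150),.022)
A=P("rim front +y",d,D(122,222),.03);B=P("rim front -y",d,D(172,435),.03);C=P("rim back -y",d,D(378,422),.03);E_=P("rim back +y",d,D(305,207),.03)
P("bot front -y",d,D(180,488),0);P("bot back -y",d,D(370,470),0)
P("rim back -y scene",s,S(122,235),.03);P("bot back -y scene",s,S(122,275),0);P("rim front -y scene",s,S(152,117),.03)
print("box ang",np.degrees(np.arctan2(*(A-B))),np.degrees(np.arctan2(*(E_-C))),"ctr",(A+B+C+E_)/4)
print("lid -y",tri((s,*S(110,70)),(d,*D(392,240))));print("lid +y",tri((s,*S(528,98)),(d,*D(315,48))))
y=P("bottle",s,(240.5,299),0);P("bottle side",d,D(640,430),0)
P("spoolA",s,(424,229),0);P("spoolB",s,(412,282),0);P("sciss tip",s,(165,285),0);P("sciss",s,(203,234),0)
from scipy.spatial.transform import Rotation as R
o=bot.get_obs();print(R.from_quat(o["orientation"]).as_matrix().round(3))
E
```

```text
vise front -y [ 0.7008 -0.031   0.022 ]
vise front +y [0.683  0.1643 0.022 ]
vise back -y [ 0.795  -0.0216  0.022 ]
vise back+y [0.7784 0.1725 0.022 ]
len 0.19609674363714918 0.19481831528927537 0.09466749237948925 ang -5.206515461967676
vise ctr [0.73933648 0.07106654]
vise side -y front [ 0.6872 -0.0496  0.022 ]
vise side +y front [0.6888 0.1505 0.022 ]
rim front +y [0.5359 0.1095 0.03  ]
rim front -y [ 0.5046 -0.0738  0.03  ]
rim back -y [ 0.5982 -0.094   0.03  ]
rim back +y [0.6305 0.094  0.03  ]
bot front -y [ 0.5077 -0.0757  0.    ]
bot back -y [ 0.5967 -0.0905  0.    ]
rim back -y scene [ 0.6041 -0.0885  0.03  ]
bot back -y scene [ 0.5979 -0.0899  0.    ]
rim front -y scene [ 0.5077 -0.0755  0.03  ]
box ang 9.67154389928404 9.754131764079084 ctr [0.56729401 0.00892616]
lid -y (array([ 0.60332943, -0.08959951,  0.12560398]), np.float64(0.001182830807373337))
lid +y (array([0.63305492, 0.09484996, 0.12443289]), np.float64(0.003305603948680961))
bottle [ 0.7365 -0.1003  0.    ]
bottle side [ 0.7313 -0.1017  0.    ]
spoolA [0.5272 0.3098 0.    ]
spoolB [0.6998 0.2393 0.    ]
sciss tip [ 0.6933 -0.2518  0.    ]
sciss [ 0.5295 -0.1927  0.    ]
[[-0.     0.359  0.933]
 [-0.001  0.933 -0.359]
 [-1.    -0.001  0.   ]]
```

Everything agrees with the given sizes:
- **Box:** centre about (0.569, 0.009), yaw about -9.5°, lid about upright.
- **Vise base:** centre about (0.739, 0.071), yaw about +5°, from scene rays only. The side ray of its near corner disagrees by about 2 cm, so I'll re-measure that later.

First move: carry the shut fingers over to behind the lid.

```bash

python3 -m handwheel '[[0,-2.1,3.1,0,-1],[0,-4.2,6.2,0,-1],[0,-6.4,9.4,0,-1],[0,-8.5,12.5,0,-1],[0,-10.6,15.6,0,-1]]' 20
python3 -m handwheel '[[0,-2.1,3.1,0,-1],[0,-4.2,6.2,0,-1],[0,-6.4,9.4,0,-1],[0,-8.5,12.5,0,-1],[0,-10.6,15.6,0,-1]]'
python3 -m handwheel '[[0,-2.1,3.1,0,-1],[0,-4.2,6.2,0,-1],[0,-6.4,9.4,0,-1],[0,-8.5,12.5,0,-1],[0,-10.6,15.6,0,-1]]'
```

```text
time_s: 0.52
position: [0.3324, 0.4267, 0.231]
orientation: [0.129, 0.695, -0.129, 0.695]
contact_force: [0.9, -0.2, -0.3]
opening: 0.0254
time_s: 0.93
position: [0.4399, 0.2717, 0.2312]
orientation: [0.129, 0.695, -0.129, 0.695]
contact_force: [0.8, 0.7, -0.8]
opening: 0.0002
time_s: 1.35
position: [0.5475, 0.1169, 0.2312]
orientation: [0.129, 0.695, -0.129, 0.695]
contact_force: [0.6, 0.4, 0.0]
opening: 0.0001
```

```bash

python3 -m handwheel '[[0,-2.1,3.1,-3,-1],[0,-4.2,6.2,-6,-1],[0,-6.3,9.3,-9,-1],[0,-8.4,12.3,-11.5,-1],[0,-10.4,15.3,-11.5,-1]]'
python3 -m handwheel '[[1,0,0,0,-1],[3,0,0,0,-1],[4,0,0,0,-1],[5,0,0,0,-1],[5,0,0,0,-1]]'
python3 - <<'E'
from h import *
import pickle
fs={n:grab_frame(n) for n in("scene","side")};pickle.dump(fs,open("f1.pkl","wb"))
a=cv2.resize(fs["scene"]["image"][120:320,220:400,::-1],None,fx=2.2,fy=2.2);b=cv2.resize(fs["side"]["image"][120:260,240:370,::-1],None,fx=3.05,fy=3.143)[:440]
cv2.imwrite("pics/m1.png",np.hstack([a,b]))
o=bot.get_obs();print(o["position"],o["contact_force"])
E
```

```text
time_s: 1.77
position: [0.6529, -0.0352, 0.2309]
orientation: [0.058, 0.705, -0.058, 0.704]
contact_force: [0.7, 0.9, 0.3]
opening: -0.0003
time_s: 2.18
position: [0.6509, -0.0324, 0.1789]
orientation: [0.058, 0.706, -0.058, 0.703]
contact_force: [-0.7, -0.5, -1.2]
opening: 0.0001
[ 0.65226531 -0.03261193  0.18134426] [ 0.13397444  0.09138772 -0.00229161]
```

View pics/m1.png

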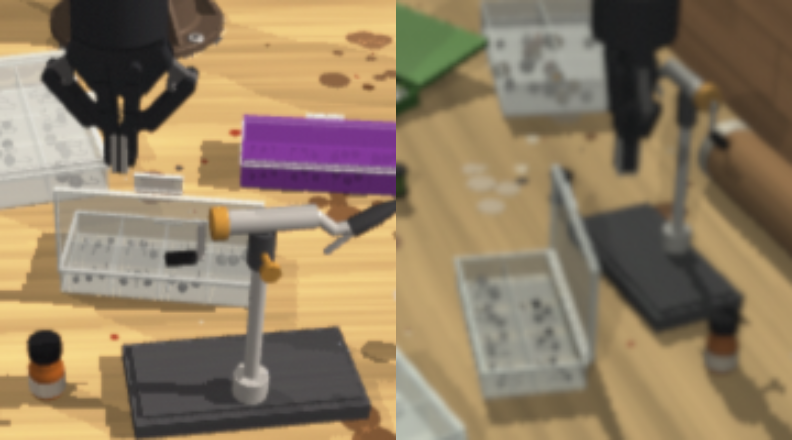

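The picture shows the shut fingers at the -y half, behind (vise side of) the upright lid and clear of the vise head. Now lower them and sweep the lid towards the robot.

```bash

python3 -m handwheel '[[2,0,0,0,-1],[4,0,0,0,-1],[6,0,0,0,-1],[8,0,0,0,-1],[8.5,0,0,0,-1]]'
python3 -m handwheel '[[0,0,-0.6,0,-1],[0,0,-1.2,0,-1],[0,0,-1.8,0,-1],[0,0,-2.4,0,-1],[0,0,-3,0,-1]]'
python3 -m handwheel '[[0,0,-0.5,0,-1],[0,0,-1,0,-1],[0,0,-1.5,0,-1],[0,0,-2,0,-1],[0,0,-2.5,0,-1]]'
```

```text
time_s: 2.7
position: [0.6513, -0.0326, 0.0944]
orientation: [0.058, 0.706, -0.058, 0.704]
contact_force: [-0.5, 0.5, -0.5]
opening: -0.0004
time_s: 3.12
position: [0.6229, -0.0281, 0.0976]
orientation: [0.059, 0.704, -0.059, 0.705]
contact_force: [0.5, 0.3, 0.3]
opening: -0.0001
time_s: 3.53
position: [0.5977, -0.0241, 0.0963]
orientation: [0.059, 0.705, -0.059, 0.705]
contact_force: [1.2, 0.6, -0.3]
opening: 0.0003
```

```bash

python3 -m handwheel '[[0.1,0,-0.4,0,-1],[0.3,0,-0.8,0,-1],[0.5,0,-1.2,0,-1],[0.7,0,-1.6,0,-1],[1,0,-2,0,-1]]'
python3 -m handwheel '[[0.3,0,-0.3,0,-1],[0.5,0,-0.6,0,-1],[0.8,0,-0.8,0,-1],[1.1,0,-1.1,0,-1],[1.4,0,-1.3,0,-1]]'
python3 -m handwheel '[[0.3,0,-0.2,0,-1],[0.6,0,-0.4,0,-1],[1,0,-0.6,0,-1],[1.3,0,-0.8,0,-1],[1.6,0,-0.9,0,-1]]'
python3 - <<'E'
from h import *
import pickle
fs={n:grab_frame(n) for n in("scene","side")};pickle.dump(fs,open("f2.pkl","wb"))
a=cv2.resize(fs["scene"]["image"][120:320,220:400,::-1],None,fx=2.2,fy=2.2);b=cv2.resize(fs["side"]["image"][120:260,240:370,::-1],None,fx=3.05,fy=3.143)[:440]
cv2.imwrite("pics/m2.png",np.hstack([a,b]))
E
```

```text
time_s: 3.95
position: [0.5782, -0.0208, 0.0861]
orientation: [0.059, 0.705, -0.059, 0.705]
contact_force: [0.1, -0.4, 0.0]
opening: -0.0004
time_s: 4.37
position: [0.5653, -0.0186, 0.072]
orientation: [0.059, 0.705, -0.059, 0.705]
contact_force: [-0.3, -0.5, -0.4]
opening: -0.0003
time_s: 4.78
position: [0.5565, -0.0171, 0.0559]
orientation: [0.059, 0.705, -0.059, 0.705]
contact_force: [-0.4, 0.5, 0.4]
opening: -0.0001
```

View pics/m2.png

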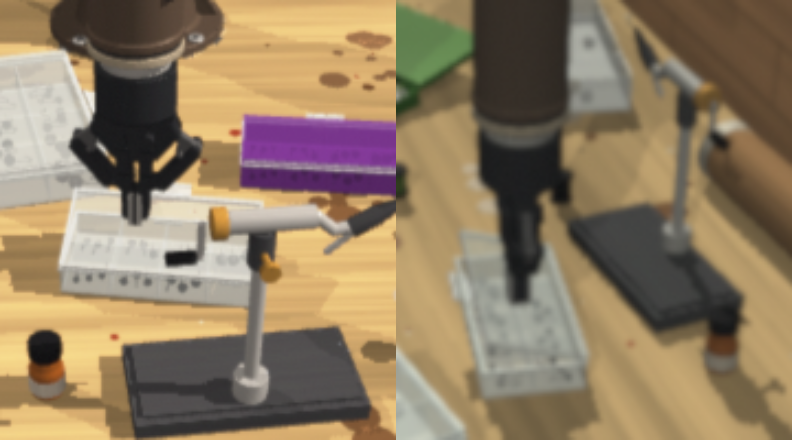

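The lid follows the fingers down and sits about 15° open, with the catch still out in front. Lowering the rest gently.

```bash

python3 -m handwheel '[[0.3,0,-0.1,0,-1],[0.6,0,-0.2,0,-1],[0.9,0,-0.3,0,-1],[1.2,0,-0.3,0,-1],[1.2,0,-0.3,0,-1]]'
python3 -m handwheel '[[0.1,0,0,0,-1],[0.2,0,0,0,-1],[0.3,0,0,0,-1],[0.4,0,0,0,-1],[0.4,0,0,0,-1]]'
python3 -m handwheel '[[0.05,0,0,0,-1],[0.1,0,0,0,-1],[0.15,0,0,0,-1],[0.15,0,0,0,-1],[0.15,0,0,0,-1]]'
```

```text
time_s: 5.3
position: [0.5534, -0.0167, 0.0436]
orientation: [0.059, 0.705, -0.059, 0.704]
contact_force: [0.4, -0.4, -0.1]
opening: -0.0001
time_s: 5.72
position: [0.5538, -0.0167, 0.0402]
orientation: [0.059, 0.705, -0.059, 0.705]
contact_force: [0.8, -0.9, -0.2]
opening: 0.0
time_s: 6.13
position: [0.5539, -0.0167, 0.0388]
orientation: [0.059, 0.705, -0.059, 0.705]
contact_force: [-0.4, -0.2, -0.5]
opening: 0.0002
```

```bash

for i in 1 2; do python3 -m handwheel '[[0.03,0,0,0,-1],[0.05,0,0,0,-1],[0.05,0,0,0,-1],[0.05,0,0,0,-1],[0.05,0,0,0,-1]]' | egrep 'pos|force'; done
```

```text
position: [0.5538, -0.0167, 0.0383]
contact_force: [0.1, -0.4, 0.1]
position: [0.5539, -0.0167, 0.0381]
contact_force: [-2.0, 0.4, 5.8]
```

The 5.8 N upward force at z = 38.1 mm is exactly the height of the shut lid. Lift, move to in front of the catch, and re-measure the box and catch.

```bash

python3 -m handwheel '[[-1,0,0,0,-1],[-3,0,0,0,-1],[-5,0.5,-2,0,-1],[-5,1.5,-4,0,-1],[-5,2.8,-6,0,-1]]'
python3 -m handwheel '[[-1,0,-2,0,-1],[-3,0,-4,0,-1],[-5,0,-6,0,-1],[-6,0,-6,0,-1],[-6,0,-6,0,-1]]'
python3 - <<'E'
from h import *
import pickle
fs={n:grab_frame(n) for n in("scene","side")};pickle.dump(fs,open("f3.pkl","wb"))
a=cv2.resize(fs["scene"]["image"][190:320,225:395,::-1],None,fx=4.4,fy=4.4,interpolation=cv2.INTER_CUBIC)[:, :]
cv2.imwrite("pics/m3a.png",a)
b=cv2.resize(fs["side"]["image"][165:260,240:370,::-1],None,fx=6,fy=6,interpolation=cv2.INTER_CUBIC);cv2.imwrite("pics/m3b.png",b)
E
```

```text
time_s: 7.38
position: [0.4997, 0.0203, 0.0894]
orientation: [0.06, 0.704, -0.059, 0.706]
contact_force: [0.9, 0.5, 0.1]
opening: -0.0003
time_s: 7.8
position: [0.4407, 0.0312, 0.1503]
orientation: [0.059, 0.703, -0.058, 0.706]
contact_force: [1.6, 0.5, 0.2]
opening: 0.0002
```

View pics/m3a.png

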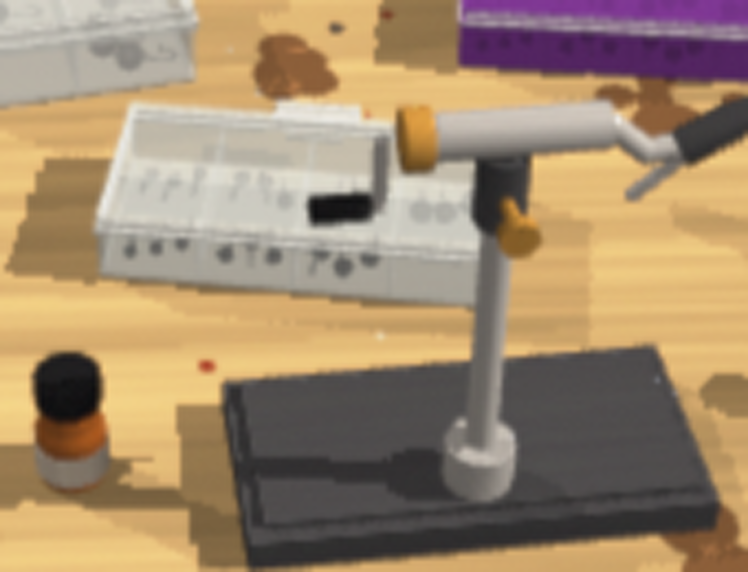

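View pics/m3b.png

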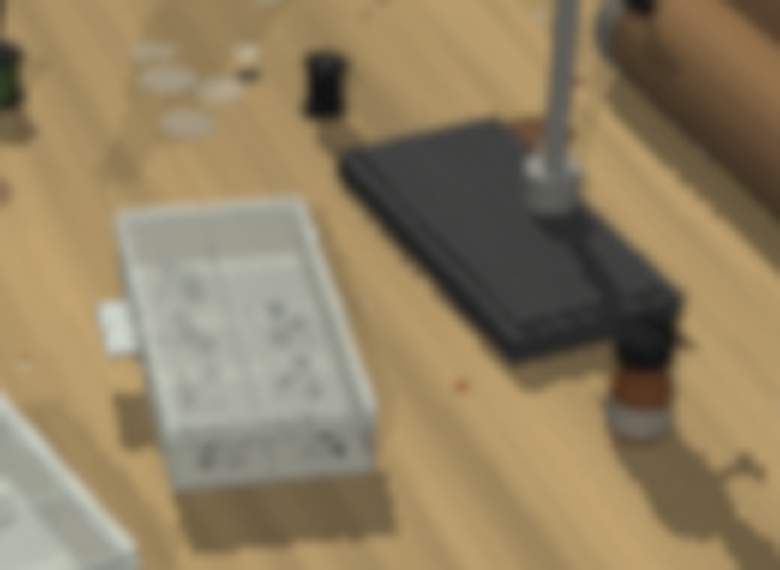

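The lid is shut flat and the catch is level in front, at side crop (117,328). The whole front edge of the vise base is now in view, so I can measure it from both cameras.

```bash
python3 - <<'E'
from h import *
import pickle
fs=pickle.load(open("f3.pkl","rb"));s=fs["scene"];d=fs["side"]
S=lambda x,y:(225+x/4.4,190+y/4.4); D=lambda x,y:(240+x/6,165+y/6)
P=lambda n,f,q,z: (print(n,np.round(onz(f,*q,z)[:2],4)),onz(f,*q,z)[:2])[1]
P("tip +y",d,D(98,303),.031);P("tip -y",d,D(105,357),.031)
P("tip scene -y",s,S(277,100),.032);P("tip scene +y",s,S(362,107),.032)
A=P("lid f+y",d,D(118,213),.038);C=P("lid b+y",d,D(302,198),.038);B=P("lid f-y",d,D(165,425),.038);E=P("lid b-y",d,D(375,415),.038)
P("lid f-y scene",s,S(132,105),.038);P("lid b-y scene",s,S(97,220),.038)
P("bot f-y",d,D(180,490),0);P("bot b-y",d,D(370,468),0);P("bot b-y sc",s,S(102,274),0)
print("ctr",(A+B+C+E)/4,np.degrees(np.arctan2(*(A-B))),np.degrees(np.arctan2(*(C-E))))
for z,q in((.022,(340,155)),(.022,(515,332)),(0,(345,182)),(0,(515,360))):P(f"vise side z{z}",d,D(*q),z)
P("spoolB",d,D(325,115),0)
E
```

```text
tip +y [0.5026 0.0399]
tip -y [ 0.4928 -0.0056]
tip scene -y [0.4979 0.0006]
tip scene +y [0.5056 0.0441]
lid f+y [0.5329 0.1062]
lid b+y [0.6275 0.0907]
lid f-y [ 0.5007 -0.0758]
lid b-y [ 0.5946 -0.0986]
lid f-y scene [ 0.5084 -0.0742]
lid b-y scene [ 0.6027 -0.0896]
bot f-y [ 0.5073 -0.0772]
bot b-y [ 0.5972 -0.0891]
bot b-y sc [ 0.5972 -0.089 ]
ctr [0.56391121 0.00562787] 10.026216183086376 9.847198328081676
vise side z0.022 [0.6714 0.1505]
vise side z0.022 [ 0.6934 -0.0354]
vise side z0 [0.6774 0.157 ]
vise side z0 [ 0.6977 -0.029 ]
spoolB [0.6926 0.2296]
```

```bash

python3 -m handwheel '[[2,-0.1,2,0,-1],[5,-0.2,4,0,-1],[8,-0.2,5.6,0,-1],[10,-0.2,5.6,0,-1],[11,-0.2,5.6,0,-1]]' | egrep 'pos|force'
python3 -m handwheel '[[0.1,0,0,0,-1],[0.3,0,0,0,-1],[0.5,0,0,0,-1],[0.7,0,0,0,-1],[0.8,0,0,0,-1]]' | egrep 'pos|force'
python3 -m handwheel '[[0.2,0,0,0,-1],[0.4,0,0,0,-1],[0.6,0,0,0,-1],[0.8,0,0,0,-1],[1,0,0,0,-1]]' | egrep 'pos|force'
```

```text
position: [0.4942, 0.0186, 0.0342]
contact_force: [-0.8, -0.1, 0.2]
position: [0.4956, 0.0198, 0.0307]
contact_force: [0.0, 0.8, 1.5]
position: [0.4968, 0.0195, 0.0203]
contact_force: [3.8, 0.7, 5.5]
```

```bash

python3 -m handwheel '[[0,0,0,0,-1],[0,0,0,0,-1],[0,0,0,0,-1],[0,0,0,0,-1],[0,0,0,0,-1]]' | egrep 'pos|force'
python3 - <<'E'
from h import *
import pickle
fs={n:grab_frame(n) for n in("scene","side","wrist")};pickle.dump(fs,open("f4.pkl","wb"))
b=cv2.resize(fs["side"]["image"][180:260,235:325,::-1],None,fx=5,fy=5,interpolation=cv2.INTER_CUBIC)
w=cv2.resize(fs["wrist"]["image"][:,:,::-1],(450//1,400))[:400,:350]
cv2.imwrite("pics/m4.png",np.hstack([b,w]))
print(proj(fs["side"],[.4968+.011,.018,.02]))
E
```

```text
position: [0.4946, 0.0195, 0.0196]
contact_force: [-0.3, -0.0, -0.4]
(np.float64(260.22038865390255), np.float64(222.27311435857266))
```

View pics/m4.png

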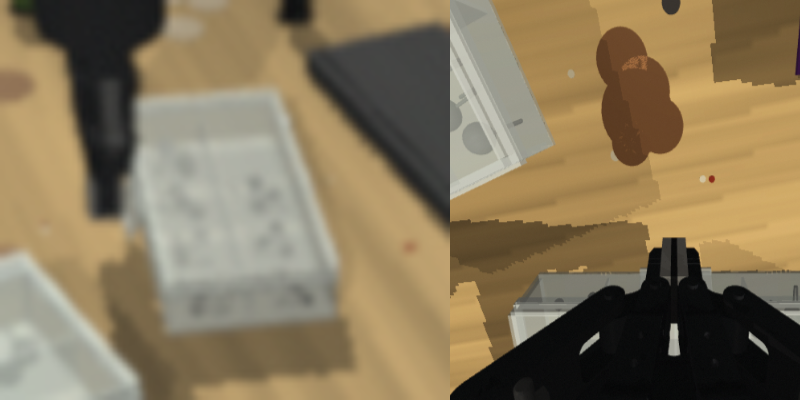

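The force spike was a transient and has gone. The catch is folded steeply down, seen at side crop (133,215) beside the finger. Go a little lower and press it home.

```bash

python3 -m handwheel '[[0.2,0,0,0,-1],[0.4,0,0,0,-1],[0.5,0,0,0,-1],[0.5,0,0,0,-1],[0.5,0,0,0,-1]]' | egrep 'pos|force'
python3 -m handwheel '[[0,0,0.1,0,-1],[0,0,0.2,0,-1],[0,0,0.3,0,-1],[0,0,0.4,0,-1],[0,0,0.5,0,-1]]' | egrep 'pos|force'
python3 -m handwheel '[[0,0,0.1,0,-1],[0,0,0.2,0,-1],[0,0,0.3,0,-1],[0,0,0.3,0,-1],[0,0,0.3,0,-1]]' | egrep 'pos|force'
```

```text
position: [0.4948, 0.0195, 0.0146]
contact_force: [0.2, -0.6, -0.6]
position: [0.5, 0.0187, 0.0148]
contact_force: [-2.0, 0.3, -1.7]
position: [0.503, 0.0182, 0.0148]
contact_force: [-2.5, 0.5, -0.1]
```

```bash

for i in 1 2; do python3 -m handwheel '[[0,0,0.05,0,-1],[0,0,0.1,0,-1],[0,0,0.15,0,-1],[0,0,0.2,0,-1],[0,0,0.25,0,-1]]' | egrep 'pos|force'; done
```

```text
position: [0.5055, 0.0178, 0.0148]
contact_force: [-2.3, 0.4, -0.9]
position: [0.5079, 0.0174, 0.0148]
contact_force: [-1.7, -0.4, -0.9]
```

A steady force of about 2 N while the finger advances past the catch's home position means the catch is home and the box is sliding. Push slightly more, back off, open the fingers so they straddle the catch, and turn to the vise's angle.

```bash

python3 -m handwheel '[[0,0,0.1,0,-1],[0,0,0.2,0,-1],[0,0,0.3,0,-1],[0,0,0.4,0,-1],[0,0,0.5,0,-1]]' | egrep 'pos|force'
python3 -m handwheel '[[0,0,-0.5,0,-1],[0,0,-1.5,0,-1],[0,0,-3,0,0],[0,0,-4,0,1],[0,0,-4.5,0,1]]' | egrep 'pos|force|open'
python3 -m handwheel '[[0,0,0,-5,1],[0,0,0,-10,1],[0,0,0,-15,1],[0,0,0,-15,1],[0,0,0,-15,1]]' | egrep 'pos|force|open|orient'
python3 - <<'E'
from h import *
import pickle
fs={n:grab_frame(n) for n in("scene","side")};pickle.dump(fs,open("f5.pkl","wb"))
a=cv2.resize(fs["scene"]["image"][190:320,225:315,::-1],None,fx=4,fy=4,interpolation=cv2.INTER_CUBIC)
b=cv2.resize(fs["side"]["image"][175:262,240:348,::-1],None,fx=4,fy=6,interpolation=cv2.INTER_CUBIC)[:520]
cv2.imwrite("pics/m5.png",np.hstack([a,b]))
E
```

```text
position: [0.5129, 0.0165, 0.0148]
contact_force: [-1.8, -0.7, -0.7]
position: [0.4664, 0.0243, 0.0148]
contact_force: [1.1, -0.1, -0.1]
opening: 0.0357
position: [0.4685, 0.024, 0.015]
orientation: [-0.033, 0.706, 0.033, 0.707]
contact_force: [0.1, -0.1, -0.0]
opening: 0.0857
```

View pics/m5.png

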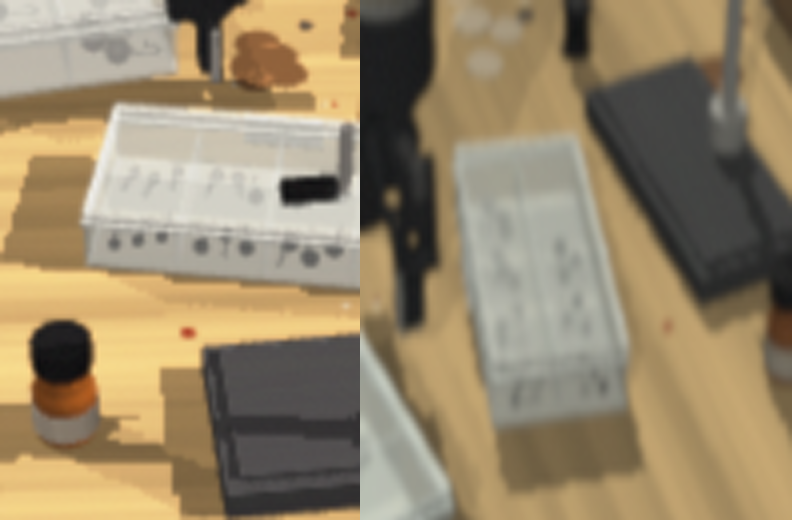

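No catch is visible sticking out in either view, so it is home. The box moved about 1 cm and the fingers stand clear. Straddle the catch and push at the vise's angle.

```bash

python3 -m handwheel '[[0.3,-1,0,0,1],[0.6,-2,0.4,0,1],[0.9,-2.5,1,0,1],[0.9,-2.5,1.8,0,1],[0.9,-2.5,2.4,0,1]]' | egrep 'pos|force'
for i in 1 2 3 ; do python3 -m handwheel '[[0,0,0.2,0,1],[0,0,0.4,0,1],[0,0,0.6,0,1],[0,0,0.8,0,1],[0,0,1,0,1]]' | egrep 'pos|force'; done
```

```text
position: [0.496, 0.0007, 0.0056]
contact_force: [-1.0, 0.2, -1.3]
position: [0.5042, 0.0025, 0.0058]
contact_force: [-2.7, -1.0, 1.1]
position: [0.5147, 0.0032, 0.0058]
contact_force: [-2.0, -0.9, 0.7]
position: [0.5247, 0.0043, 0.0058]
contact_force: [-1.9, -1.1, 0.2]
```

```bash

for i in 1 2 3 4; do python3 -m handwheel '[[0,0,0.2,0,1],[0,0,0.4,0,1],[0,0,0.6,0,1],[0,0,0.8,0,1],[0,0,1,0,1]]' | egrep 'pos|force'; done
python3 - <<'E'
from h import *
import pickle
fs={n:grab_frame(n) for n in("scene","side")};pickle.dump(fs,open("f6.pkl","wb"))
a=cv2.resize(fs["scene"]["image"][200:310,225:325,::-1],None,fx=4,fy=4,interpolation=cv2.INTER_CUBIC)
b=cv2.resize(fs["side"]["image"][165:275,245:345,::-1],None,fx=4,fy=4,interpolation=cv2.INTER_CUBIC)
cv2.imwrite("pics/m6.png",np.hstack([a,b]))
E
```

```text
position: [0.5347, 0.0053, 0.0058]
contact_force: [-2.7, -0.5, -0.5]
position: [0.5447, 0.0061, 0.0058]
contact_force: [-2.4, -1.0, 0.5]
position: [0.5542, 0.0073, 0.0058]
contact_force: [-4.2, 0.1, 2.9]
position: [0.5646, 0.0082, 0.0058]
contact_force: [-2.8, -0.5, 0.6]
```

View pics/m6.png

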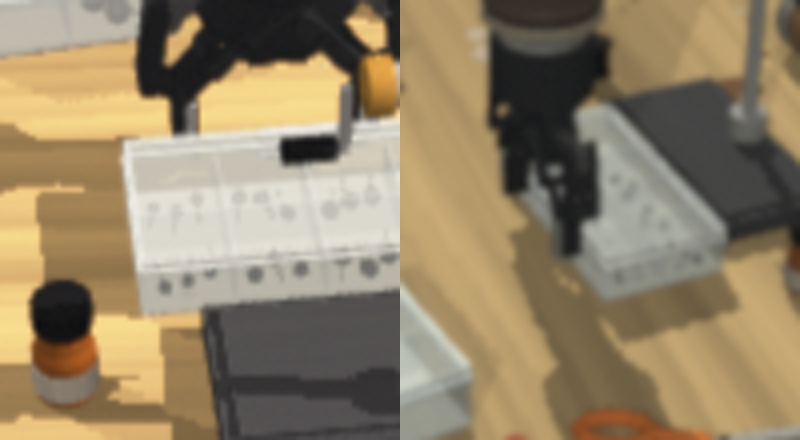

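The box is square to the base and about 2 cm from it, with the bottle well clear at left. Close the rest slowly, watching the force.

```bash

python3 -m handwheel '[[0,0,0.2,0,1],[0,0,0.4,0,1],[0,0,0.6,0,1],[0,0,0.8,0,1],[0,0,1,0,1]]' | egrep 'pos|force'
for i in 1 2; do python3 -m handwheel '[[0,0,0.07,0,1],[0,0,0.14,0,1],[0,0,0.2,0,1],[0,0,0.25,0,1],[0,0,0.3,0,1]]' | egrep 'pos|force';done
```

```text
position: [0.5746, 0.009, 0.0058]
contact_force: [-3.2, -0.2, 1.6]
position: [0.5773, 0.0093, 0.0058]
contact_force: [-2.5, -1.1, 1.5]
position: [0.5787, 0.0095, 0.0057]
contact_force: [-10.2, -0.1, 8.1]
```

That's 13 N, so the box has met the base. Back off at once and check the fit.

```bash

python3 -m handwheel '[[0,0,-0.1,0,1],[0,0,-0.3,0,1],[0,0,-1,0,1],[0,0,-2.5,0,1],[0,0,-4,0,1]]' | egrep 'pos|force'
python3 -m handwheel '[[-3,0,-1,0,1],[-6,0,-2,0,1],[-9,0,-3,0,1],[-12,0,-4,0,1],[-13,0,-5,0,1]]' | egrep 'time|pos|force'
python3 - <<'E'
from h import *
import pickle
fs={n:grab_frame(n) for n in("scene","side")};pickle.dump(fs,open("f7.pkl","wb"))
a=cv2.resize(fs["scene"]["image"][205:315,235:395,::-1],None,fx=5,fy=5,interpolation=cv2.INTER_CUBIC)[:310]
b=cv2.resize(fs["side"]["image"][170:256,270:370,::-1],None,fx=8,fy=8,interpolation=cv2.INTER_CUBIC)
a=cv2.resize(fs["scene"]["image"][220:290,240:390,::-1],None,fx=5.333,fy=4,interpolation=cv2.INTER_CUBIC)
b=cv2.resize(fs["side"]["image"][178:253,276:366,::-1],None,fx=8.889,fy=4.2,interpolation=cv2.INTER_CUBIC)
w=min(a.shape[1],b.shape[1]);o=np.vstack([a[:,:w],b[:,:w]]);print(o.shape,a.shape);cv2.imwrite("pics/m7.png",o)
E
```

```text
position: [0.541, 0.0058, 0.006]
contact_force: [-1.1, -0.6, 0.4]
time_s: 18.67
position: [0.4925, 0.0011, 0.1398]
contact_force: [0.7, 0.2, 0.0]
(595, 800, 3) (280, 800, 3)
```

View pics/m7.png

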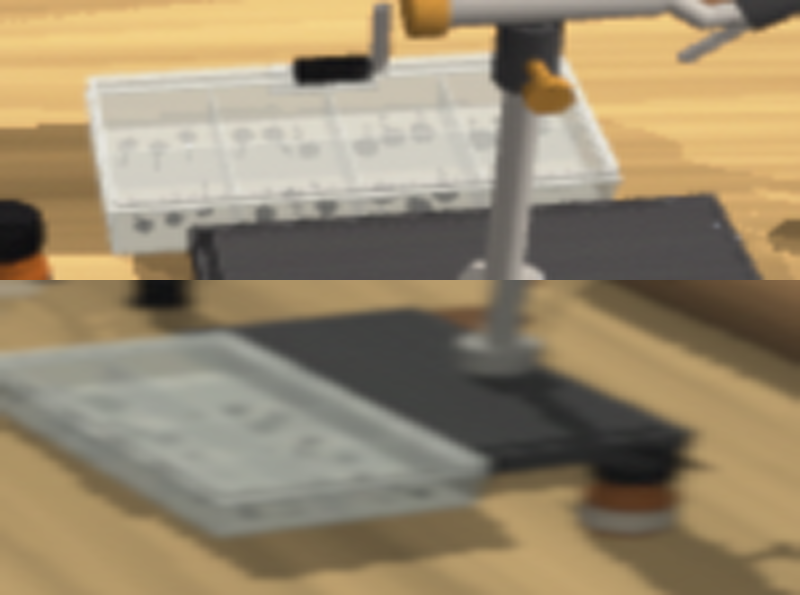

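The box's back meets the base's front edge in both views, with the lid flat, no catch sticking out and the bottle untouched. Now I'll check the corner gaps numerically.

```bash
python3 - <<'E'
from h import *
import pickle
fs=pickle.load(open("f7.pkl","rb"));s=fs["scene"];d=fs["side"]
S=lambda x,y:(240+x/5.333,220+y/4); D=lambda x,y:(276+x/8.889,178+(y-280)/4.2)
P=lambda n,f,q,z: (print(n,np.round(onz(f,*q,z)[:2],4)),onz(f,*q,z)[:2])[1]
a=P("vise -y",s,S(192,232),.022);b=P("vise +y",s,S(712,197),.022)
L=P("lid back -y",s,S(104,212),.038);M=P("lid back +y",s,S(620,181),.038);P("lid front -y",s,S(90,79),.038)
B=P("bot back -y",s,S(115,254),0);Q=P("side lid b-y",d,D(490,466),.038);W=P("side lid b+y",d,D(232,334),.038);T=P("side bot b-y",d,D(478,504),0)
v=(b-a)/np.linalg.norm(b-a);n=np.array([v[1],-v[0]])
print("vise yaw",np.degrees(np.arctan2(-v[0],v[1])),"box yaw sc",np.degrees(np.arctan2(-(M-L)[0],(M-L)[1])),"side",np.degrees(np.arctan2(-(W-Q)[0],(W-Q)[1])))
mid=(a+b)/2
for k,p in(("L-y",L),("M+y",M),("B",B),("Q",Q),("W",W),("T",T)):print(k,"gap mm",(p-mid)@n*1e3,"along",(p-mid)@v*1e3)
# edge profile in raw scene: columns, rows of dark-slab top edge vs box
g=s["image"].astype(int)
for u in (285,300,315,330,345): print(u,[int(x) for x in g[255:284,u].sum(1)//3])
E
```

```text
vise -y [ 0.7036 -0.0313]
vise +y [0.6842 0.163 ]
lid back -y [ 0.7058 -0.063 ]
lid back +y [0.6892 0.1264]
lid front -y [ 0.6025 -0.069 ]
bot back -y [ 0.6949 -0.06  ]
side lid b-y [ 0.6935 -0.0704]
side lid b+y [0.6779 0.1199]
side bot b-y [ 0.6957 -0.0623]
vise yaw 5.705010506781573 box yaw sc 5.000295273782629 side 4.674129760201468
L-y gap mm -0.9276085395383202 along -129.3732224467179
M+y gap mm 1.4104818458920525 along 60.71200568967654
B gap mm -11.47366460453552 along -125.31842257250561
Q gap mm -13.92510167868009 along -135.56032961858358
W gap mm -10.489042975350522 along 55.393297354224615
T gap mm -10.906812974648835 along -127.70343653164406
285 [194, 197, 193, 195, 198, 203, 204, 204, 203, 205, 209, 212, 214, 209, 183, 197, 176, 169, 167, 158, 120, 70, 67, 70, 76, 78, 78, 78, 78]
300 [205, 202, 202, 202, 203, 204, 204, 204, 206, 209, 211, 209, 196, 179, 182, 129, 108, 111, 117, 101, 72, 68, 71, 75, 76, 78, 77, 77, 76]
315 [190, 198, 203, 204, 204, 205, 204, 206, 211, 212, 207, 186, 184, 180, 164, 163, 162, 149, 98, 73, 71, 75, 75, 76, 77, 78, 76, 77, 76]
330 [182, 181, 191, 203, 205, 206, 211, 216, 217, 207, 186, 191, 172, 160, 160, 159, 143, 89, 71, 72, 76, 77, 79, 80, 80, 79, 80, 80, 82]
345 [203, 204, 204, 204, 205, 210, 213, 212, 206, 187, 205, 177, 165, 168, 160, 125, 74, 67, 71, 75, 77, 77, 79, 78, 78, 78, 79, 79, 79]
```

The corner readings disagree: scene lid-edge rays give about 0 mm, but bottom-corner rays give about 11 mm. A pixel is worth about 4 mm here, so I'll compare within one camera: the row difference between the lid's back edge and the slab edge, against prediction, with the previous frame as a control.

```bash
python3 - <<'E'
from h import *
import pickle
th=np.radians(5.5);X=np.array([np.cos(th),np.sin(th)]);Y=np.array([-np.sin(th),np.cos(th)])
f7=pickle.load(open("f7.pkl","rb"));f6=pickle.load(open("f6.pkl","rb"));s=f7["scene"]
L0=np.array([.692,.0667])
for y in(-.08,0,.06):
    e=L0+Y*y;ve=proj(s,[*e,.022])
    print("u",round(ve[0]),"slab row",round(ve[1],1),{g:round(float(ve[1]-proj(s,[*(e-X*g/1e3),.038])[1]),1) for g in(0,4,8,12,20)},"wall-ground strip if seen z0 g:",{g:round(float(ve[1]-proj(s,[*(e-X*g/1e3),0])[1]),1) for g in (0,4,8,12,20)})
for n,f in(("f6",f6),("f7",f7)):
    I=cv2.GaussianBlur(f["scene"]["image"],(1,1),0).astype(int).sum(2)//3
    for u in(281,292,305,318,330,345):
        c=I[:,u];dk=next(r for r in range(250,300) if c[r]<100 and c[r+3]<100)
        fr=dk-1+(c[dk-1]-100)/(c[dk-1]-c[dk]+1e-9)
        pk=240+int(np.argmax(c[240:dk-2]))if 0 else None
        print(n,u,"dark row",round(float(fr),1),"rows",list(map(int,c[dk-18:dk+1])))
E
```

```text
u 285 slab row 276.4 {0: 6.1, 4: 7.5, 8: 8.9, 12: 10.2, 20: 12.9} wall-ground strip if seen z0 g: {0: -8.2, 4: -6.8, 8: -5.5, 12: -4.1, 20: -1.4}
u 326 slab row 272.9 {0: 6.1, 4: 7.5, 8: 8.8, 12: 10.1, 20: 12.8} wall-ground strip if seen z0 g: {0: -8.2, 4: -6.8, 8: -5.5, 12: -4.1, 20: -1.5}
u 355 slab row 270.3 {0: 6.1, 4: 7.4, 8: 8.8, 12: 10.1, 20: 12.7} wall-ground strip if seen z0 g: {0: -8.2, 4: -6.8, 8: -5.5, 12: -4.2, 20: -1.5}
f6 281 dark row 276.3 rows [207, 208, 211, 213, 209, 199, 195, 200, 177, 176, 177, 178, 179, 178, 179, 177, 160, 105, 89]
f6 292 dark row 275.3 rows [214, 215, 218, 220, 212, 184, 178, 194, 172, 176, 178, 178, 179, 178, 178, 177, 161, 107, 84]
f6 305 dark row 274.4 rows [216, 215, 216, 214, 211, 195, 190, 194, 174, 168, 169, 172, 173, 176, 177, 176, 160, 106, 89]
f6 318 dark row 272.9 rows [213, 214, 215, 219, 221, 219, 203, 200, 191, 166, 132, 117, 115, 126, 154, 176, 177, 159, 96]
f6 330 dark row 272.0 rows [212, 214, 215, 219, 222, 219, 204, 201, 192, 177, 175, 175, 176, 176, 176, 177, 176, 158, 97]
f6 345 dark row 270.7 rows [211, 213, 215, 220, 221, 215, 191, 206, 190, 171, 176, 176, 177, 177, 177, 177, 169, 132, 85]
f7 281 dark row 276.0 rows [198, 198, 198, 198, 199, 200, 201, 204, 209, 211, 205, 186, 190, 185, 172, 170, 168, 152, 98]
f7 292 dark row 275.0 rows [199, 203, 204, 204, 204, 204, 203, 205, 211, 212, 206, 186, 188, 184, 171, 167, 165, 151, 99]
f7 305 dark row 274.0 rows [205, 207, 205, 203, 199, 198, 198, 198, 198, 200, 199, 181, 189, 185, 167, 168, 167, 152, 98]
f7 318 dark row 271.7 rows [183, 190, 202, 204, 205, 204, 204, 205, 208, 212, 212, 208, 188, 194, 169, 133, 109, 104, 98]
f7 330 dark row 271.8 rows [181, 182, 181, 191, 203, 205, 206, 211, 216, 217, 207, 186, 191, 172, 160, 160, 159, 143, 89]
f7 345 dark row 270.5 rows [200, 203, 203, 204, 204, 204, 205, 210, 213, 212, 206, 187, 205, 177, 165, 168, 160, 125, 74]
```

The within-camera check gives a gap of about 3 ± 2 mm at both ends. The control frame reads about 17.5 mm; minus the 14 mm push, that agrees. The box may still be off square by up to 1° at the -y end, so I'll nudge that end with one shut finger, creeping.

```bash

python3 -m handwheel '[[2,-2,1,0,-1],[4,-4,2,0,-1],[5,-5.5,3,0,-1],[6,-5.5,4,0,-1],[7,-5.5,4,0,-1]]' | egrep 'pos|force|open'
python3 -m handwheel '[[2,0,0,0,-1],[4,0,0,0,-1],[5,0,0,0,-1],[5.6,0,1.5,0,-1],[5.6,0,3,0,-1]]' | egrep 'pos|force|open'
python3 -m handwheel '[[0,0,0.3,0,-1],[0,0,0.6,0,-1],[0,0,0.9,0,-1],[0,0,1,0,-1],[0,0,1,0,-1]]' | egrep 'pos|force|open'
```

```text
position: [0.5377, -0.0508, 0.0642]
contact_force: [0.3, 0.1, 0.4]
opening: 0.0258
position: [0.5638, -0.0465, 0.0078]
contact_force: [-0.4, 0.2, 0.4]
opening: -0.0003
position: [0.5754, -0.0461, 0.01]
contact_force: [-0.2, -0.4, -0.5]
opening: 0.0002
```

```bash

python3 -m handwheel '[[0,0,0.1,0,-1],[0,0,0.2,0,-1],[0,0,0.3,0,-1],[0,0,0.4,0,-1],[0,0,0.5,0,-1]]' | egrep 'pos|force|open'
for i in 1 2; do python3 -m handwheel '[[0,0,0.03,0,-1],[0,0,0.06,0,-1],[0,0,0.09,0,-1],[0,0,0.12,0,-1],[0,0,0.15,0,-1]]' | egrep 'pos|force|open';done
```

```text
position: [0.5806, -0.0456, 0.0099]
contact_force: [0.2, -0.4, -0.1]
opening: 0.0
position: [0.5821, -0.0454, 0.0098]
contact_force: [-0.7, 0.3, -1.6]
opening: -0.0003
position: [0.5836, -0.0453, 0.0098]
contact_force: [-0.2, -0.4, -0.1]
opening: 0.0
```

```bash

python3 -m handwheel '[[0,0,0.03,0,-1],[0,0,0.06,0,-1],[0,0,0.09,0,-1],[0,0,0.12,0,-1],[0,0,0.12,0,-1]]' | egrep 'pos|force'
```

```text
position: [0.5839, -0.0453, 0.0097]
contact_force: [-4.9, -1.1, 4.4]
```

```bash

python3 -m handwheel '[[0,0,0.03,0,-1],[0,0,0.06,0,-1],[0,0,0.09,0,-1],[0,0,0.12,0,-1],[0,0,0.12,0,-1]]' | egrep 'pos|force'
```

```text
position: [0.5839, -0.0453, 0.0096]
contact_force: [-9.0, -0.3, 7.1]
```

The -y end is rigid (no travel at 11 N), and it stopped at the same line as the two-finger push, so the back is seated. Retreat, check the bystanders by colour against the first frame, and finish.

```bash

python3 -m handwheel '[[0,0,-0.2,0,-1],[0,0,-1,0,-1],[0,0,-2.5,0,-1],[0,0,-4,0,-1],[0,0,-5,0,-1]]' | egrep 'pos|force'
python3 -m handwheel '[[-3,0,-0.5,0,-1],[-6,0,-1,0,-1],[-9,0,-1.5,0,-1],[-12,0,-2,0,-1],[-13,0,-2,0,-1]]' | egrep 'time|pos|force'
python3 - <<'E'
from h import *
import pickle
f0=pickle.load(open("f0.pkl","rb"));f7=pickle.load(open("f7.pkl","rb"));n={k:grab_frame(k) for k in("scene","side")}
def diff(A,B,box): 
    x0,x1,y0,y1=box;return round(float(np.abs(A[y0:y1,x0:x1].astype(int)-B[y0:y1,x0:x1]).mean()),1)
for k,b in{"bottle":(230,252,268,302),"scissors":(160,208,222,290),"spoolA":(415,433,210,234),"spoolB":(403,422,262,286)}.items(): print(k,"scene",diff(f0["scene"]["image"],n["scene"]["image"],b))
print("scissors side",diff(f0["side"]["image"],n["side"]["image"],(290,365,262,295)))
print("box since f7: scene",diff(f7["scene"]["image"],n["scene"]["image"],(255,330,232,285)),"side",diff(f7["side"]["image"],n["side"]["image"],(280,335,190,250)))
I=n["scene"]["image"].astype(int).sum(2)//3
for u in(281,292,330,345):
    c=I[:,u];dk=next(r for r in range(250,300) if c[r]<100 and c[r+3]<100);print(u,dk,list(map(int,c[dk-10:dk+1])))
E
```

```text
position: [0.5349, -0.0501, 0.0098]
contact_force: [0.1, -0.0, 0.1]
time_s: 22.93
position: [0.5174, -0.0521, 0.1438]
contact_force: [0.5, -0.4, -0.1]
bottle scene 8.9
scissors scene 5.6
spoolA scene 0.5
spoolB scene 4.5
scissors side 2.5
box since f7: scene 0.7 side 0.6
281 276 [210, 212, 208, 193, 191, 186, 172, 170, 169, 153, 99]
292 276 [213, 207, 186, 188, 184, 171, 168, 165, 151, 100, 74]
330 272 [217, 217, 207, 187, 191, 173, 162, 161, 159, 144, 89]
345 271 [213, 213, 207, 188, 206, 178, 165, 167, 161, 125, 75]
```

```bash
python3 - <<'E'
from h import *
import pickle
f0=pickle.load(open("f0.pkl","rb"));n={k:grab_frame(k) for k in("scene","side")}
def cen(I,b,m):
    x0,x1,y0,y1=b;h=cv2.cvtColor(I[y0:y1,x0:x1],cv2.COLOR_RGB2HSV);k=cv2.inRange(h,*m);M=cv2.moments(k,True);return int(M["m00"]),round(M["m10"]/M["m00"],1),round(M["m01"]/M["m00"],1)
dark=((0,0,0),(180,255,60));org=((3,190,120),(14,255,255))
for k,c,b,m in(("bottle cap","scene",(225,257,265,305),dark),("spoolB","scene",(400,425,260,288),dark),("scissors","scene",(155,210,220,260),org),("scissors","side",(285,330,262,295),org)):
    print(k,c,cen(f0[c]["image"],b,m),cen(n[c]["image"],b,m))
E
```

```text
bottle cap scene (180, 14.8, 12.8) (192, 15.0, 12.6)
spoolB scene (194, 11.4, 14.5) (199, 11.4, 14.5)
scissors scene (294, 27.1, 18.5) (291, 26.9, 18.0)Traceback (most recent call last):
  File "<stdin>", line 8, in <module>
  File "<stdin>", line 5, in cen
ZeroDivisionError: float division by zero
```

The bystanders are where they were (centroids within 0.5 px; the earlier differences look like shadows). Handing in.

```bash
python3 -c "
from plant import bot
print(bot.get_obs()['contact_force'],bot.get_obs()['time_s']);print(bot.job_done())"
```

```text
[ 0.37775115 -0.92878748 -0.68674114] 23.1333
the job is handed in; nothing more can be done
None
```

I shut the lid, folded the catch once the lid was down, and pushed the box back until it stopped hard against the vise base. I handed the job in at 23.1 s with the fingers clear; no verdict was reported.

- **Lid:** shut with the fingers on top at z = 38.1 mm, the shut height, and a force of about 6 N. A picture showed it shut with the catch still level.
- **Catch:** folded and pressed home with the box sliding at about 2 N. It stuck out in neither view afterwards. I never measured its angle directly.
- **Box against the base:** it stopped hard under two fingers, and later at the -y end under one finger, at the same line. I did not probe the +y end separately.
- **Force:** the highest readings were about 13 N on the two-finger stop and 11.5 N on the -y check, close to the 15 N limit. Readings were only at the end of each move, so brief peaks in between could have been higher.
- **Disagreement on the gap:** rays to the bottom back corner gave about 11 mm. Lid-edge rays from the scene camera gave about 0 mm, and the comparison within that camera about 3 ± 2 mm at both ends. I trusted the last one and the hard stops.
- **Bystanders:** the bottle, spool_b and scissors moved 0.5 px or less in the scene view, and spool_a's patch was unchanged. The last side-view check on the scissors failed because its colour mask found nothing. An earlier side-view comparison of them showed little change.

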